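Clear the bench punch and prove its stroke

ROBOT

A 7-joint arm with a two-finger parallel gripper is mounted at the origin on the work surface. World frame = base frame: x ahead of the robot, y to its left, z up, the work surface at z = 0. Lengths are in m, angles in degrees, forces in N, time in s.
With the tool pointing down it reaches from about 0.4 to 0.925 m from the base axis. Payload 5.6 kg.
Tool frame: the origin (TCP) lies midway between the tips of the shut fingers; the grasp point (between the pads) lies 19 mm behind it; z points along the fingers, y is the line along which they close (so a half turn about z gives the same grasp; the last joint's range is limited). The gripper opens to 85 mm and grips with 20 to 120 N. Pads are 22 mm wide; open, the fingers measure 114 mm over their backs; the gripper's body (76 mm by 85 mm) begins 54 mm behind the grasp point. The pads swing forward as they close: fully open they stand 13 mm farther back than shut.
Start: joints at [-77.808, 26.786, -0.665, 91.828, 0.344, 61.387, -3.226], TCP at [0.165, 0.629, 0.231] pointing down, gripper open.
Joint ranges: [-144.91, 144.91], [-17.63, 115.5], [-89.93, 88.59], [15.96, 139.68], [-74.01, 254.01], [8.47, 105.57], [-167.45, 167.45]. Speed limits (degrees/s): [147.25, 147.25, 180, 180, 180, 180, 180].

INTERFACE

Orientations are given as [roll, pitch, yaw] about the fixed x, y, z axes, in that order (R = Rz(yaw) Ry(pitch) Rx(roll)).
In Python, from cell import arm gives the robot as it stands.
- The arm moves only by the tool arm_command, never from a script. Its argument "commands" is a list of rows, each a list of 5 numbers: the shift along the tool's x, y, z in m, then the turn about the tool's z in degrees, then the finger opening in m, from 0 to 0.0854. A call has 1 to 10 rows; each row shifts and turns the commanded pose from where the row before left it, along the tool's axes as they then stand; what a row does not reach is not made up. A row lasts 1/10 s, in which the tool goes at most 50 mm and 8.59 degrees, less where a joint would pass 70% of its speed; a pose out of reach is approached as far as the arm can. A call is refused whole if a number of a shift passes 0.05 or a number of a turn 8.59, either way. A call with a gripper value outside its range is refused whole. The fingers move at their own pace and stop on an object; "newtons" is the grip in N (left out, the last holds). Time passes only in rows, so rows that do not move let the fingers close. It gives the time, the measured TCP pose, the force, the opening and the grip force at its end, in the units of the state.
- arm.observe(): the state, without advancing time (a new reading comes with each control period).
- arm.snapshot(name): name is "scene" or "top" or "wrist"; returns a dict with "pixels" (480x640x3 uint8, red, green, blue), "camera_matrix" (3x3 intrinsics, pixels), "position" and "rotation" of the camera in the world; the wrist camera has in their place "tool_from_camera" (4x4, takes a point from camera to tool coordinates, whose origin is the TCP and whose axes are the flange's). Camera axes: x right, y down, z forward; pixel columns grow to the right and rows downward; lengths in m; the calibration is good to about 2 mm. A picture is of the moment at which its call begins: read the wrist's pose just before it. There is no depth.
- arm.sign_off(): hands the job in; it is judged then, once.
Trained networks look in a picture, given as the dict that the camera call returned (one of the last four; its "shot" number tells which), for a name from the list of things; names that differ only in an ending like _2 or _b are one class to them, and where a whole thing is asked for, a point or a joint stands for the part that bears it (a point fixed in the world has none). Each returns a list of dicts, best first, with "confidence" (0 to 1); they miss things now and then, are a little off and sometimes report something else, mostly with a low value. They report only what shows in the picture. A call takes as long as a camera call. They do not tell look-alikes from the thing itself.
- arm.masks_of(picture, thing): "pixels" (480x640 bool, what is visible of it) and "extent" ([left, top, width, height] as shares, 0 to 1, of the picture: columns of its width, rows of its height, round what is visible of it).
- arm.mark_of(picture, thing): "centre" ([column, row] as shares, 0 to 1, of the picture: columns of its width, rows of its height: a listed point, or the origin of a listed thing).
The state is a dict: "t": time; "q": joint angles; "dq": joint speeds; "joint_efforts": joint torques, N m; "ee_pos": TCP position; "eef_rot": TCP orientation; "wrist_force": force on the tool from outside, world axes, zero at the start; "torque": the same for the moment, N m; "finger_gap": finger opening in m; "gripper_force": force on a finger pad.
Only numpy, scipy, OpenCV 4.12 (cv2) and the standard library are available. Lean on these libraries where they do the work, as an engineer would, in place of code of your own. Each camera call takes 0.05 s, during which the arm holds its last target. There are 200 camera calls.

TASK

Hold the scraper block by its grip and sweep the four steel slugs off the bed of the bench punch into the catch tray behind it, without touching the slugs with the gripper. Then stand the scraper upright back on the bench, and last push the punch's sprung plunger fully down to its stop, keep it there for about a second and let it spring back up. Do not work the plunger while slugs lie on the bed, and leave the rubber-topped wooden block, the jar and the carton where they are.

Things in the scene. Friction and masses are not known exactly. Their poses are not given: they have to be found in the camera images.
- punch: Bench hole punch, bolted to the bench (z = 0). Origin on the bench, under point bed. Axes: x towards the catch tray, y towards the grey C-frame with the plunger, z up; all offsets below are along them. C-frame: x = -35 to 35 mm; its head spans y = 85 to 170 mm, top 123 mm above the bench (bush 135 mm). A 6 mm high die disc on the bed at y = 105 to 135 mm; else nothing above the bed.
- bed (a point): Point on the top face of the bed, 45 mm above the bench, in the middle of where the slugs lie; its axes are the punch's. The bed is a flat dark steel plate without raised edges, from x = -80 to 70 mm and y = -70 to 170 mm of the punch.
- tray (a point): Middle of the inner floor of the open aluminium catch tray, 6 mm above the bench. The tray adjoins the bed's edge, with no wall between: x = 70 to 158 mm, y = -75 to 75 mm of the punch (outside), walls 4 mm thick and 45 mm high.
- knob_top (a point): Centre of the flat top of the plunger's round black knob (42 mm across, 14 mm thick, on a vertical stem), 183 mm above the bench at rest and 158 mm when fully pressed. It lies at x = 0, y = +120 mm of the punch.
- plunger (a joint): Travel of the sprung plunger straight down, in m: 0 up at rest, 0.025 at its hard stop. The return spring with its preload needs about 7 N to start it and about 16 N at the bottom; it springs back up by itself when released.
- slug0: Bright steel slug, a loose disc 20 mm across and 6 mm thick, 15 g, lying flat on the bed. Origin at the centre of its underside.
- slug1: Bright steel slug, a loose disc 20 mm across and 6 mm thick, 15 g, lying flat on the bed. Origin at the centre of its underside.
- slug2: Bright steel slug, a loose disc 20 mm across and 6 mm thick, 15 g, lying flat on the bed. Origin at the centre of its underside.
- slug3: Bright steel slug, a loose disc 20 mm across and 6 mm thick, 15 g, lying flat on the bed. Origin at the centre of its underside.
- scraper: Scraper block, about 150 g, standing on the bench on its flat foot: grey plastic block 24 mm (its x) by 110 mm (its y) by 30 mm high, with an upright wooden grip on its middle, 24 mm (x) by 44 mm (y), from 30 to 80 mm above the foot. Either long face sweeps alike. Origin at the centre of its underside.
- block: Bystander: plain wooden block with a black rubber top, 60 x 95 x 30 mm, no grip, origin under its centre. It and the scraper stand on either side of the punch, one on its left and one on its right, either way round.
- jar: Bystander: closed jar, 72 mm across, 85 mm high, origin under its centre.
- carton: Bystander: cardboard carton, 80 x 110 x 55 mm, origin under its centre.
Things that resemble listed ones, but are neither listed nor needed, are in the scene too. What is shaped like the scraper but green, pink or turquoise is not meant.

How it is judged (in metres and radians):
On the way, in this order (a step that is already met when the one before it is completed fails the run):
1. all four slugs lie in the catch tray (x of slug0 in the frame of punch between 0.07 and 0.158 m and y of slug0 in the frame of punch between -0.075 and 0.075 m and z of each of slug0, slug1, slug2, slug3 in the frame of punch below 0.036 m and x of slug1 in the frame of punch between 0.07 and 0.158 m and y of slug1 in the frame of punch between -0.075 and 0.075 m and x of slug2 in the frame of punch between 0.07 and 0.158 m and y of slug2 in the frame of punch between -0.075 and 0.075 m and x of slug3 in the frame of punch between 0.07 and 0.158 m and y of slug3 in the frame of punch between -0.075 and 0.075 m), for 0.2 s.
2. the scraper stands upright on the bench, let go (height (world z) of scraper below 0.006 m and angle between scraper's own z axis and vertical below 0.1 rad and contact force between the fingers and scraper below 0.1 N), for 0.2 s.
3. the plunger is pushed fully down (at least 23 of its 25 mm) and kept there 0.4 s (value of joint plunger above 0.023 m), for 0.4 s.
At the end, for the whole second after the job is handed in: All four slugs lie in the catch tray (inside its outline and lower than 36 mm above the bench), the scraper stands released and upright (within 0.1 rad) on the bench, the plunger is back up (within 2 mm), and slugs and scraper are at rest (all of step 1 and all of step 2 and value of joint plunger below 0.002 m and linear speed of each of slug0, slug1, slug2, slug3, scraper below 0.02 m/s); the robot touches nothing.
It fails at once if the gripper or arm touches a slug (contact force between any of the fingers, the arm and slug0 above 0.3 N or contact force between any of the fingers, the arm and slug1 above 0.3 N or contact force between any of the fingers, the arm and slug2 above 0.3 N or contact force between any of the fingers, the arm and slug3 above 0.3 N).
It fails at once if the plunger is pushed more than 10 mm while a slug lies on the bed (value of joint plunger above 0.01 m and z of any of slug0, slug1, slug2, slug3 in the frame of punch above 0.04 m).
It fails at once if the wooden block, the jar or the carton is moved more than 30 mm (distance of any of block, jar, carton from where it was at the start of the episode above 0.03 m).
It also fails if it takes over 67 s, if anything falls off the work surface, if the arm or the gripper's body presses on something with over 40 N, if the wrist force passes 120 N, or if a joint passes its speed limit or range.

## Working session

There is one attempt and no reset: what is moved stays moved. The work goes in short steps, Python scripts to look and compute and a tool call to move; the robot and the scene stay as the last step left them, time stands still between calls to the robot, and variables do not carry over. Pictures are saved under pics/ and viewed, at most 13 in all, crops included, and the job is handed in when it is done.

Besides the shell and the picture viewer there is one more tool, called after "Request:" by a JSON object that holds its "method" and its "body". arm_command: Moves the arm, as the interface text tells. Its arguments: {"type":"object","properties":{"commands":{"type":"array"},"newtons":{"type":"number"}},"required":["commands"]}

```bash
ls; mkdir -p pics; cat > h.py <<'E'
import numpy as np, cv2
from cell import arm
from scipy.spatial.transform import Rotation as R
def snap(name):
    s=arm.observe(); p=arm.snapshot(name)
    if name=="wrist":
        T=np.eye(4); T[:3,:3]=R.from_euler('xyz',s['eef_rot'],degrees=True).as_matrix(); T[:3,3]=s['ee_pos']
        C=T@np.array(p['tool_from_camera']); p['position']=C[:3,3]; p['rotation']=C[:3,:3]
    return p
def ray(p,uv):
    d=np.linalg.inv(p['camera_matrix'])@[uv[0],uv[1],1]; d=np.array(p['rotation'])@d
    return np.array(p['position']),d/np.linalg.norm(d)
def onz(p,uv,z):
    o,d=ray(p,uv); return o+d*(z-o[2])/d[2]
def tri(rays):
    A=0;b=0
    for o,d in rays:
        M=np.eye(3)-np.outer(d,d);A=A+M;b=b+M@o
    return np.linalg.solve(A,b)
def px(c): return np.array(c)*[640,480]
def proj(p,X):
    c=np.array(p['rotation']).T@(np.array(X)-p['position']);u=p['camera_matrix']@c;return u[:2]/u[2]
def save(p,n): cv2.imwrite('pics/'+n+'.png',np.ascontiguousarray(p['pixels'][:,:,::-1]))
E
python3 - <<'E'
from h import *
print(arm.observe())
P={n:snap(n) for n in("scene","top")}
for n,p in P.items(): save(p,n+'0'); print(n,p['position'])
R_={}
for th in["punch","bed","tray","knob_top","scraper","block","jar","carton","slug0"]:
    for n,p in P.items():
        L=arm.mark_of(p,th)
        for d in L[:5]:
            print(th,n,round(d['confidence'],2),px(d['centre']).round(1),onz(p,px(d['centre']),{'bed':.045,'tray':.006,'knob_top':.183,'slug0':.045}.get(th,0)).round(3))
E
```

```text
pics
{'t': 0.0, 'q': array([-77.80982966,  26.8370535 ,  -0.66569998,  91.88074432,
         0.34449983,  61.38642446,  -3.2243902 ]), 'dq': array([ 0.07131412, -0.0373327 ,  0.03480144, -0.02734026, -0.02995256,
        0.06961221,  0.03895071]), 'joint_efforts': array([-5.44328589e-05, -5.32397032e+01,  2.21392448e-02, -2.51290298e+01,
        1.16187034e-02,  7.86369201e-03,  3.77526064e-06]), 'ee_pos': array([0.16435609, 0.62830247, 0.23032768]), 'eef_rot': array([-1.79898019e+02,  7.35033128e-03,  1.65344972e+02]), 'wrist_force': array([ 0.09750777, -0.34815568,  0.23826712]), 'torque': array([ 0.04203385, -0.01433627,  0.03740315]), 'gripper_force': 0.0, 'finger_gap': 0.0851716912248081}
scene [ 1.15439882 -0.40814708  0.81410341]
top [0.29375668 0.05617777 1.60332117]Traceback (most recent call last):
  File "<stdin>", line 10, in <module>
  File "h.py", line 14, in onz
    o,d=ray(p,uv); return o+d*(z-o[2])/d[2]
                                       ~^^^
IndexError: invalid index to scalar variable.
```

```bash
python3 - <<'E'
from h import *
p=arm.snapshot("scene");print(p['rotation'],p['camera_matrix'])
p=arm.snapshot("top");print(p['rotation'])
E
cat > fix.py <<'E'
s=open('h.py').read()
s=s.replace("    return p\ndef ray","    else: p['rotation']=R.from_euler('xyz',p['rotation'],degrees=True).as_matrix()\n    return p\ndef ray")
open('h.py','w').write(s)
E
python3 fix.py
cat > m.py <<'E'
from h import *
P={n:snap(n) for n in("scene","top")}
for n,p in P.items(): save(p,n+'0'); print(n,p['position'],p['rotation'][:,2])
for th in["punch","bed","tray","knob_top","scraper","block","jar","carton","slug0"]:
    for n,p in P.items():
        for d in arm.mark_of(p,th)[:5]:
            print(th,n,round(d['confidence'],2),px(d['centre']).round(1),onz(p,px(d['centre']),{'bed':.045,'tray':.006,'knob_top':.183,'slug0':.045}.get(th,0)).round(3))
E
python3 m.py
```

```text
[-130.712082     -0.60518316   53.11312807] [[473.53102791   0.         315.09570868]
 [  0.         473.53102791 243.62659724]
 [  0.           0.           1.        ]]
[-1.71178910e+02 -5.73416319e-03 -9.04407049e+01]
scene [ 1.15439882 -0.40814708  0.81410341] [-0.60212747  0.46048794 -0.65222187]
top [0.29375668 0.05617777 1.60332117] [ 0.15334428 -0.00127841 -0.988172  ]
punch scene 0.81 [295.5 302.3] [ 0.542  0.006 -0.   ]
punch top 0.71 [334.2 233.7] [0.548 0.007 0.   ]
punch top 0.39 [326.8 234.2] [0.547 0.028 0.   ]
bed scene 0.89 [296.4 287.1] [0.539 0.011 0.045]
bed top 0.8 [331.6 234.5] [0.539 0.015 0.045]
tray scene 0.71 [325.5 332.6] [0.656 0.005 0.006]
tray top 0.79 [336.2 195.4] [ 0.657 -0.     0.006]
tray top 0.23 [236.5 179.9] [0.704 0.282 0.006]
knob_top scene 0.65 [339.7 221.7] [0.545 0.124 0.183]
knob_top scene 0.43 [326.5 331.6] [ 0.764 -0.083  0.183]
knob_top top 0.49 [290.  223.4] [0.546 0.122 0.183]
scraper scene 0.89 [342.  213.3] [0.342 0.308 0.   ]
scraper scene 0.83 [376.2 234.8] [0.471 0.322 0.   ]
scraper scene 0.69 [297.9 301. ] [0.542 0.013 0.   ]
sc
[... 430 characters left out ...]
[424.3 292. ] [0.695 0.27  0.   ]
jar top 0.56 [239.7 180.9] [0.702 0.274 0.   ]
jar top 0.56 [216.9 262.1] [0.471 0.334 0.   ]
carton scene 0.95 [179.1 425.8] [ 0.663 -0.337  0.   ]
carton top 0.75 [454.4 195.8] [ 0.654 -0.336  0.   ]
slug0 scene 0.68 [178.8 423.6] [ 0.686 -0.34   0.045]
slug0 scene 0.55 [315.1 292.7] [0.578 0.034 0.045]
slug0 scene 0.51 [294.7 304.7] [ 0.58  -0.022  0.045]
slug0 scene 0.48 [289.5 288.5] [ 0.534 -0.004  0.045]
slug0 scene 0.37 [300.3 285.8] [0.541 0.02  0.045]
slug0 top 0.61 [318.3 219.5] [0.581 0.051 0.045]
slug0 top 0.54 [346.1 217.2] [ 0.587 -0.025  0.045]
slug0 top 0.5 [338.1 237.8] [ 0.53  -0.002  0.045]
slug0 top 0.38 [328.3 235.6] [0.536 0.024 0.045]
```

View pics/scene0.png

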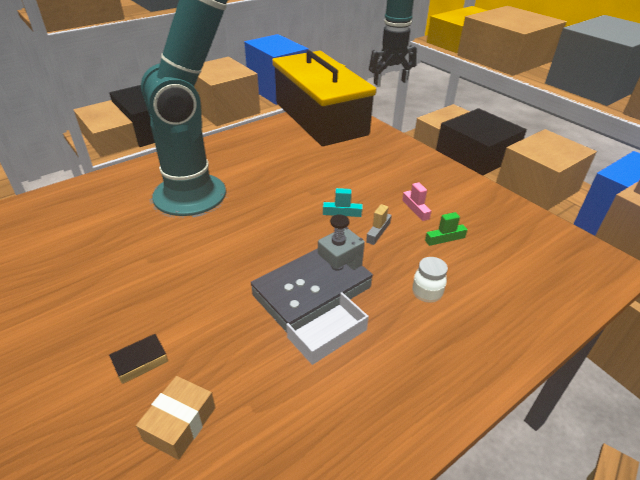

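View pics/top0.png

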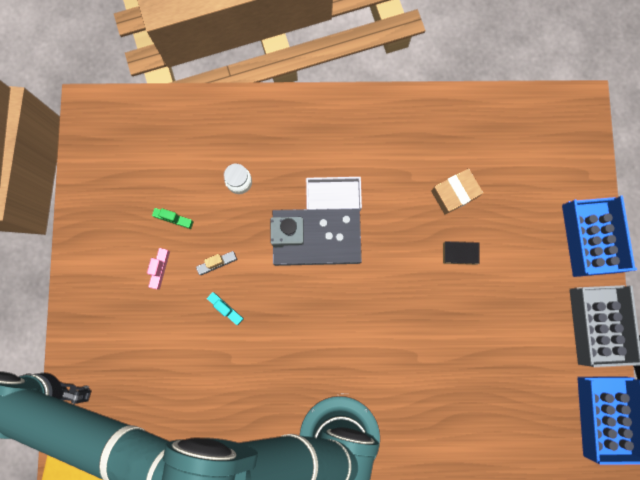

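The four slugs lie on the bed at top-view pixels (346,219), (323,223), (328,236) and (340,237). The true scraper, grey with a wooden grip, is at (217,263), between the turquoise, pink and green look-alikes. The tray is at (333,193), and the wooden block is on the other side at (461,252).

```bash
python3 - <<'E'
from h import *
p=snap("top")
def yaw(mask,z,name):
    c=max(cv2.findContours(mask.astype(np.uint8),0,2)[0],key=cv2.contourArea)[:,0,:]
    w=np.array([onz(p,x,z)[:2] for x in c]).astype(np.float32)
    r=cv2.minAreaRect(w*1000); print(name,r)
h=cv2.cvtColor(p['pixels'],cv2.COLOR_RGB2HSV)
for d in arm.masks_of(p,"scraper")[:4]:
    m=d['pixels']; print(np.argwhere(m).mean(0)[::-1], p['pixels'][m].mean(0)); yaw(m,.02,'scr')
for d in arm.masks_of(p,"tray")[:2]: yaw(d['pixels'],.045,'tray')
for d in arm.masks_of(p,"punch")[:2]: yaw(d['pixels'],.045,'punch')
# dark bed
m=np.zeros((480,640),bool); m[200:275,265:370]=(p['pixels'][200:275,265:370].max(2)<95)
yaw(m,.045,'dark')
E
```

```text
[224.86021505 307.80645161] [ 95.43225806 208.24301075 202.04731183]
scr ((342.4810791015625, 307.0957336425781), (113.04600524902344, 33.262245178222656), 46.99170684814453)
[215.52045455 262.40681818] [190.32272727 179.02954545 156.45909091]
scr ((471.419189453125, 333.794189453125), (37.97407913208008, 111.80635070800781), 23.30278205871582)
[172.50971922 217.55075594] [ 91.52483801 182.08207343  97.174946  ]
scr ((593.86181640625, 456.3291931152344), (119.66426086425781, 33.59841537475586), 71.02902221679688)
tray ((578.07763671875, 58.09539794921875), (245.2851104736328, 244.7161102294922), 89.63470458984375)
punch ((578.489013671875, 56.77760314941406), (243.6309051513672, 247.81712341308594), 0.26317840814590454)
dark ((560.5604858398438, 135.51272583007812), (41.02687454223633, 44.43365478515625), 89.89848327636719)
```

```bash
cat >> h.py <<'E'
def to(xyz,yaw=None,pr=True):
    s=arm.observe(); M=R.from_euler('xyz',s['eef_rot'],degrees=True).as_matrix()
    v=M.T@(np.array(xyz)-s['ee_pos']); t=0
    if yaw is not None: t=-((yaw-s['eef_rot'][2]+180)%360-180)
    print('t',round(s['t'],2),'pos',s['ee_pos'].round(4),s['eef_rot'].round(2),'shift',v.round(4),'turn',round(t,2))
E
python3 -c "
from h import *
to([.46,.33,.25],113)"
```

```text
t 1.45 pos [0.1645 0.6288 0.2313] [180.     0.   165.34] shift [-0.3615 -0.2143 -0.0187] turn 52.34
```

Request:
{"method": "arm_command", "body": {"commands": [[-0.04,-0.024,-0.002,0,0.085],[-0.04,-0.024,-0.002,0,0.085],[-0.04,-0.024,-0.002,0,0.085],[-0.04,-0.024,-0.002,0,0.085],[-0.04,-0.024,-0.002,0,0.085],[-0.04,-0.024,-0.002,0,0.085],[-0.04,-0.024,-0.002,0,0.085],[-0.04,-0.024,-0.002,0,0.085],[-0.04,-0.022,-0.002,0,0.085],[0,0,0,0,0.085]]}}

```text
t: 2.45
ee_pos: [0.4642, 0.3244, 0.25]
eef_rot: [-179.9, 0.2, 164.7]
wrist_force: [-0.3, 0.0, -0.0]
finger_gap: 0.0848
gripper_force: 0.0
```

Request:
{"method": "arm_command", "body": {"commands": [[0,0,0,7.5,0.085],[0,0,0,7.5,0.085],[0,0,0,7.5,0.085],[0,0,0,7.5,0.085],[0,0,0,7.5,0.085],[0,0,0,7.5,0.085],[0,0,0,7.3,0.085],[0,0,0,0,0.085],[0,0,0,0,0.085]]}}

```text
t: 3.35
ee_pos: [0.4583, 0.3311, 0.2493]
eef_rot: [180.0, -0.0, 113.3]
wrist_force: [-0.4, -0.0, 0.1]
finger_gap: 0.0849
gripper_force: 0.0
```

```bash
cat > s.py <<'E'
import sys
from h import *
p=snap("wrist"); save(p,sys.argv[1])
q=snap("scene")
to([.46,.33,.25],113)
print('cam',p['position'].round(3))
for z in(0,):
  for th in("scraper",):
    for n,c in(("w",p),("s",q)):
      for d in arm.mark_of(c,th)[:4]: print(n,round(d['confidence'],2),px(d['centre']).round(1),onz(c,px(d['centre']),z).round(4))
# wooden grip
for d in arm.masks_of(p,"scraper")[:2]:
    m=d['pixels']; c=max(cv2.findContours(m.astype(np.uint8),0,2)[0],key=cv2.contourArea)[:,0,:]
    for z in(.0,.03): print(z,cv2.minAreaRect(np.array([onz(p,x,z)[:2]*1000 for x in c]).astype(np.float32)),d['confidence'])
E
python3 s.py w1
```

```text
t 3.45 pos [0.4585 0.3309 0.2493] [ 1.8000e+02 -1.0000e-02  1.1318e+02] shift [-0.0014  0.0011 -0.0007] turn 0.18
cam [0.428 0.405 0.392]
w 0.94 [220.7 181.2] [0.3428 0.3048 0.    ]
w 0.78 [477.5 145.5] [0.5929 0.4551 0.    ]
w 0.62 [376.4  56.4] [0.4508 0.4904 0.    ]
w 0.57 [330.4 201.3] [0.4679 0.333  0.    ]
s 0.96 [445.7 240.1] [0.5972 0.4569 0.    ]
s 0.92 [339.2 213.6] [0.3385 0.3008 0.    ]
s 0.9 [414.7 207.1] [0.4437 0.498  0.    ]
s 0.68 [379.  234.2] [0.4736 0.3296 0.    ]
0.0 ((612.8087768554688, 456.99298095703125), (121.93405151367188, 59.443660736083984), 71.01668548583984) 0.82
0.03 ((598.6456298828125, 452.99462890625), (112.60313415527344, 54.89480972290039), 71.01671600341797) 0.82
0.0 ((456.294921875, 501.5857849121094), (48.04825973510742, 118.5045394897461), 76.41555786132812) 0.79
0.03 ((454.10894775390625, 494.175048828125), (44.371402740478516, 109.43611907958984), 76.41557312011719) 0.79
```

View pics/w1.png

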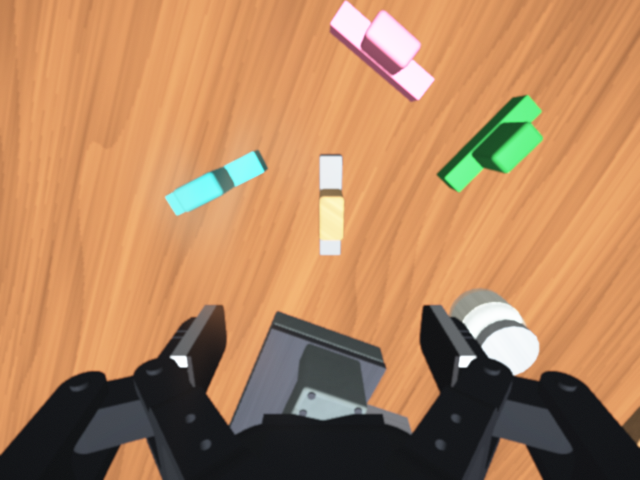

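The scraper is aligned with the image columns: its base spans rows 154–255 at column 331, and the wooden grip top is at about (332,219). The look-alikes are well clear of it.

```bash
python3 - <<'E'
from h import *
p=snap("wrist"); q=snap("scene")
def wood(c,roi):
    h=cv2.cvtColor(c['pixels'],cv2.COLOR_RGB2HSV).astype(int); a,b,x,y=roi
    return c['pixels'][b:y,a:x],h[b:y,a:x]
im,h=wood(p,(315,150,350,262))
for r in range(2,112,6): print(150+r,im[r,16],im[r,5],h[r,16])
for uv,z in(((332,219),.08),((330.5,155),.03),((331,254.5),.03)): print(uv,onz(p,uv,z).round(4))
big=cv2.resize(q['pixels'][190:260,350:410],None,fx=8,fy=8,interpolation=cv2.INTER_CUBIC)
cv2.imwrite('pics/sc1.png',big[:,:,::-1])
E
```

```text
152 [216 150 101] [223 156 105] [ 13 136 216]
158 [238 242 244] [232 234 236] [100   6 244]
164 [237 240 243] [230 232 235] [105   6 243]
170 [237 240 243] [230 231 234] [105   6 243]
176 [237 240 243] [229 231 234] [105   6 243]
182 [236 240 243] [228 230 232] [103   7 243]
188 [176 167 154] [203 197 195] [ 18  32 176]
194 [149 121  83] [146 114  79] [ 17 113 149]
200 [254 246 199] [244 223 159] [ 26  55 254]
206 [251 238 183] [250 235 174] [ 24  69 251]
212 [253 244 194] [248 232 168] [ 25  59 253]
218 [252 242 190] [245 225 161] [ 25  63 252]
224 [251 238 183] [245 227 162] [ 24  69 251]
230 [251 238 183] [248 232 168] [ 24  69 251]
236 [252 241 189] [245 226 161] [ 25  64 252]
242 [231 236 240] [215 215 218] [103  10 240]
248 [231 236 240] [223 218 218] [103  10 240]
254 [219 194 180] [225 182 158] [ 11  45 219]
260 [227 158 102] [233 166 108] [ 13 140 227]
(332, 219) [0.4683 0.3322 0.08  ]
(330.5, 155) [0.446  0.3827 0.03  ]
(331, 254.5) [0.4903 0.282  0.03  ]
```

View pics/sc1.png

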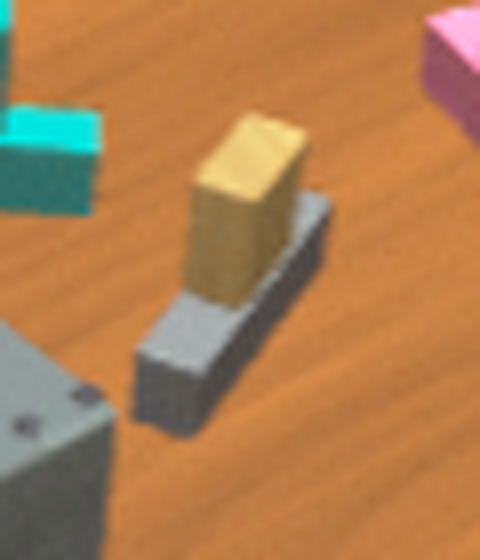

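The scene crop shows the grey base with the wooden grip. The grip top centre is at crop (252,158), which is full-image (381,209).

```bash
python3 - <<'E'
from h import *
p=snap("wrist"); q=snap("scene")
print(tri([ray(p,(332,219)),ray(q,(381.2,209.3))]).round(4))
to([.4683,.332,.10],113.5)
E
```

```text
[0.4683 0.3319 0.0794]
t 3.8 pos [0.4586 0.3307 0.2493] [-180.     -0.    113.05] shift [-0.0025  0.0094  0.1493] turn -0.45
```

Request:
{"method": "arm_command", "body": {"commands": [[-0.0025,0.0094,0,-0.5,0.085],[0,0,0.04,0,0.085],[0,0,0.04,0,0.085],[0,0,0.04,0,0.085],[0,0,0.03,0,0.085],[0,0,0.03,0,0.085],[0,0,0.02,0,0.085],[0,0,0.013,0,0.085],[0,0,0,0,0.085]]}}

```text
t: 4.7
ee_pos: [0.4679, 0.3314, 0.0346]
eef_rot: [-179.8, 0.1, 113.5]
wrist_force: [-0.7, -0.1, 0.3]
finger_gap: 0.085
gripper_force: 0.0
```

Request:
{"method": "arm_command", "body": {"commands": [[0,0,0,0,0.01],[0,0,0,0,0.01],[0,0,0,0,0.01],[0,0,0,0,0.01],[0,0,0,0,0.01],[0,0,0,0,0.01],[0,0,0,0,0.01],[0,0,0,0,0.01]], "newtons": 60}}

```text
t: 5.5
ee_pos: [0.4685, 0.3324, 0.037]
eef_rot: [180.0, -0.0, 113.5]
wrist_force: [-1.0, -0.1, 5.0]
finger_gap: 0.0232
gripper_force: 63.7
```

Request:
{"method": "arm_command", "body": {"commands": [[0,0,-0.02,0,0.01],[0,0,-0.03,0,0.01],[0,0,-0.04,0,0.01],[0,0,-0.04,0,0.01],[0,0,-0.04,0,0.01],[0,0,-0.04,0,0.01],[0,0,-0.04,0,0.01],[0,0,-0.02,0,0.01],[0,0,0,0,0.01]]}}

```text
t: 6.4
ee_pos: [0.4695, 0.3328, 0.3093]
eef_rot: [179.7, -0.1, 113.5]
wrist_force: [0.9, 0.4, -1.4]
finger_gap: 0.0233
gripper_force: 62.9
```

```bash
python3 -c "
from h import *
print(arm.observe()['finger_gap']);to([.46,.012,.3],90)"
```

```text
0.023329287695781527
t 6.4 pos [0.4695 0.3328 0.3093] [ 1.7967e+02 -1.1000e-01  1.1354e+02] shift [-0.2904 -0.1369  0.008 ] turn 23.54
```

```bash
python3 -c "
from h import *
to([.51,-.07,.3],90)"
```

```text
t 6.4 pos [0.4695 0.3328 0.3093] [ 1.7967e+02 -1.1000e-01  1.1354e+02] shift [-0.3855 -0.1238  0.0079] turn 23.54
```

Request:
{"method": "arm_command", "body": {"commands": [[-0.043,-0.0138,0,0,0.01],[-0.043,-0.0138,0,0,0.01],[-0.043,-0.0138,0,0,0.01],[-0.043,-0.0138,0,0,0.01],[-0.043,-0.0138,0,0,0.01],[-0.043,-0.0138,0,0,0.01],[-0.043,-0.0138,0,0,0.01],[-0.043,-0.0138,0,0,0.01],[-0.041,-0.0138,0,0,0.01],[0,0,0,0,0.01]]}}

```text
t: 7.4
ee_pos: [0.5068, -0.0775, 0.3049]
eef_rot: [-179.8, 0.1, 112.9]
wrist_force: [-0.4, -0.7, -1.3]
finger_gap: 0.0231
gripper_force: 62.8
```

Request:
{"method": "arm_command", "body": {"commands": [[0,0,0,6,0.01],[0,0,0,6,0.01],[0,0,0,6,0.01],[0,0,0,5.5,0.01],[0,0,0,0,0.01],[0,0,0,0,0.01]]}}

```text
t: 8.0
ee_pos: [0.5075, -0.07, 0.3051]
eef_rot: [-179.9, 0.0, 90.2]
wrist_force: [-0.6, 0.6, -1.6]
finger_gap: 0.0236
gripper_force: 62.9
```

```bash
cat > b.py <<'E'
from h import *
p=snap("wrist"); save(p,'w2'); q=snap("scene")
to([.46,.01,.3],90)
Z={'bed':.045,'tray':.006,'knob_top':.183,'slug0':.045,'punch':0}
for th in Z:
  for n,c in(("w",p),("s",q)):
    for d in arm.mark_of(c,th)[:5]: print(th,n,round(d['confidence'],2),px(d['centre']).round(1),onz(c,px(d['centre']),Z[th]).round(4))
for d in arm.masks_of(p,"tray")[:1]+arm.masks_of(p,"bed")[:1]:
    c=max(cv2.findContours(d['pixels'].astype(np.uint8),0,2)[0],key=cv2.contourArea)[:,0,:]
    print(cv2.minAreaRect(np.array([onz(p,x,.045)[:2]*1000 for x in c]).astype(np.float32)))
E
python3 b.py
```

```text
t 8.1 pos [ 0.5078 -0.0702  0.3057] [-1.7994e+02  1.0000e-02  9.0150e+01] shift [ 0.0803 -0.0476  0.0057] turn 0.15
bed s 0.97 [294.7 287.9] [0.5392 0.0065 0.045 ]
bed s 0.5 [286.1 289.8] [ 0.5327 -0.0125  0.045 ]
bed s 0.35 [339.3 219.9] [0.4052 0.2444 0.045 ]
tray w 0.8 [441.8 135.5] [0.6554 0.0011 0.006 ]
tray s 0.77 [326.6 330.9] [0.6537 0.0093 0.006 ]
tray s 0.28 [314.2 295.1] [0.5537 0.0506 0.006 ]
knob_top s 0.78 [337.  220.8] [0.5392 0.1213 0.183 ]
knob_top s 0.56 [296.9 285.2] [ 0.6464 -0.0607  0.183 ]
slug0 w 0.84 [384.6  97. ] [0.5754 0.042  0.045 ]
slug0 w 0.8 [344.7 146.1] [ 0.5329 -0.01    0.045 ]
slug0 w 0.68 [345.5 117.2] [0.5331 0.0211 0.045 ]
slug0 w 0.66 [384.4 158.4] [ 0.5791 -0.0235  0.045 ]
slug0 s 0.55 [316.2 294. ] [0.5827 0.0341 0.045 ]
slug0 s 0.49 [289.6 289. ] [ 0.5353 -0.0047  0.045 ]
slug0 s 0.44 [294.4 303.6] [ 0.5774 -0.0211  0.045 ]
slug0 s 0.4 [298.7 284.9] [0.5368 0.0191 0.045 ]
punch w 0.78 [354.8 129.2] [0.5478 0.0082 0.    ]
punch s 0.95 [298.3 303.7] [0.5492 0.0086 0.    ]
((581.2033081054688, 32.643348693847656), (241.13626098632812, 199.9781036376953), 0.11111242324113846)
((581.2957153320312, 32.055946350097656), (241.82217407226562, 201.15325927734375), 0.11111241579055786)
```

View pics/w2.png

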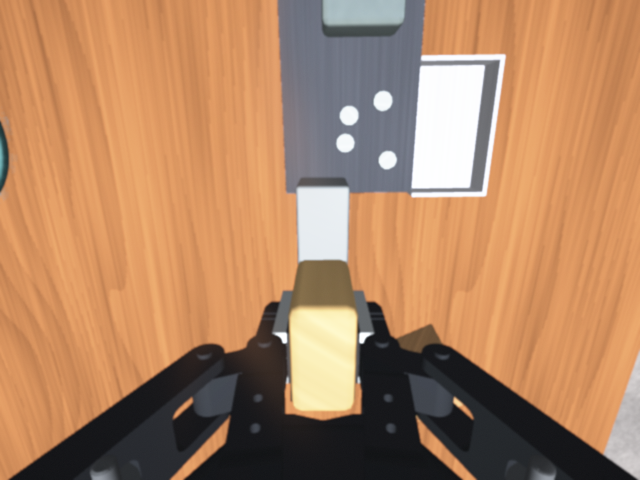

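The bed's near corners are at (288,192) and (411,192). The tray spans (422,56), (504,55), (486,196) and (412,196). The slugs are at (383,101), (349,116), (345,143) and (388,160), and the scraper is held straight.

```bash
python3 - <<'E'
from h import *
p=snap("wrist")
for n,uv,z in(("bedNL",(288,192),.045),("bedFL",(280,2),.045),("bedNR",(412,192),.045),("trNR",(487,196),.045),("trFR",(504,55),.045),("trFL",(422,56),.045),("headL",(323,28),.123),("headR",(404,28),.123),
 ("s",(383,101),.051),("s",(349,116),.051),("s",(345,143),.051),("s",(388,160),.051),("scrL",(297,186),.298),("scrR",(349,186),.298)): print(n,onz(p,uv,z)[:2].round(4))
E
```

```text
bedNL [ 0.4677 -0.0634]
bedFL [0.4658 0.1307]
bedNR [ 0.6158 -0.0634]
trNR [ 0.7062 -0.0682]
trFR [0.7013 0.0827]
trFL [0.6145 0.0817]
headL [0.5094 0.0887]
headR [0.5772 0.0887]
s [0.5746 0.037 ]
s [0.5381 0.0217]
s [ 0.5343 -0.0068]
s [ 0.5838 -0.0255]
scrL [ 0.4978 -0.015 ]
scrR [ 0.5209 -0.015 ]
```

Request:
{"method": "arm_command", "body": {"commands": [[0.026,-0.007,0,0,0.01],[0.026,-0.007,0,0,0.01],[0.025,-0.007,0,0,0.01],[0,0,0.035,0,0.01],[0,0,0.035,0,0.01],[0,0,0.035,0,0.01],[0,0,0.035,0,0.01],[0,0,0.03,0,0.01],[0,0,0.02,0,0.01],[0,0,0,0,0.01]]}}

```text
t: 9.75
ee_pos: [0.4852, 0.0063, 0.114]
eef_rot: [-179.7, 0.1, 90.0]
wrist_force: [0.5, -0.7, -1.4]
finger_gap: 0.0233
gripper_force: 62.8
```

```bash
python3 - <<'E'
from h import *
to([.486,.007,.0835],90.3)
p=snap("scene")
cv2.imwrite('pics/sc2.png',cv2.resize(p['pixels'][160:380,220:400],None,fx=2.7,fy=2.7,interpolation=cv2.INTER_CUBIC)[:,:,::-1])
E
```

```text
t 9.75 pos [0.4852 0.0063 0.114 ] [-1.7969e+02  8.0000e-02  9.0040e+01] shift [0.0007 0.001  0.0305] turn -0.26
```

View pics/sc2.png

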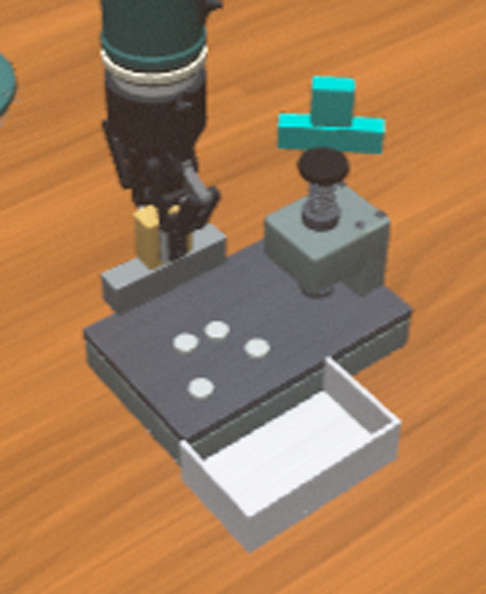

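The scraper hovers upright behind the four slugs, with clear space to the C-frame and the tray open ahead.

Request:
{"method": "arm_command", "body": {"commands": [[0,0,0.015,0,0.01],[0,0,0.01,0,0.01],[0,0,0.005,0,0.01],[0,0,0,0,0.01],[0,0,0,0,0.01]]}}

```text
t: 10.3
ee_pos: [0.4875, 0.0065, 0.0868]
eef_rot: [179.9, -0.0, 90.0]
wrist_force: [0.2, -0.8, -2.3]
finger_gap: 0.0235
gripper_force: 62.9
```

Request:
{"method": "arm_command", "body": {"commands": [[0,0,0.0025,0,0.01],[0,0,0,0,0.01],[0,0,0,0,0.01]]}}

```text
t: 10.6
ee_pos: [0.4872, 0.0066, 0.0839]
eef_rot: [180.0, -0.0, 90.0]
wrist_force: [-0.2, 0.4, -1.7]
finger_gap: 0.0234
gripper_force: 62.9
```

Request:
{"method": "arm_command", "body": {"commands": [[0,0.008,0,0,0.01],[0,0.008,0,0,0.01],[0,0.008,0,0,0.01],[0,0.008,0,0,0.01],[0,0.008,0,0,0.01],[0,0.008,0,0,0.01],[0,0.008,0,0,0.01],[0,0,0,0,0.01]]}}

```text
t: 11.4
ee_pos: [0.5445, 0.0065, 0.0838]
eef_rot: [179.9, 0.0, 90.0]
wrist_force: [0.5, -0.3, -1.5]
finger_gap: 0.0232
gripper_force: 62.9
```

```bash
python3 - <<'E'
from h import *
to([.623,.007,.0835],90)
p=snap("scene")
cv2.imwrite('pics/sc3.png',cv2.resize(p['pixels'][160:380,220:400],None,fx=2.7,fy=2.7,interpolation=cv2.INTER_CUBIC)[:,:,::-1])
E
```

```text
t 11.4 pos [0.5445 0.0065 0.0838] [1.7993e+02 2.0000e-02 9.0050e+01] shift [0.0004 0.0785 0.0004] turn 0.05
```

View pics/sc3.png

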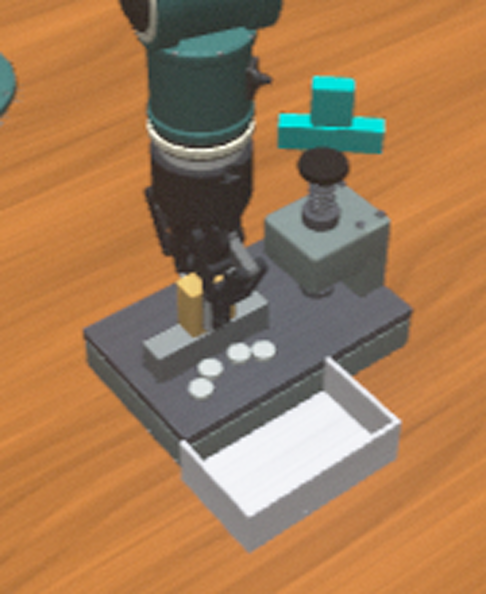

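The slugs are being pushed ahead of the face, all within its width. I'll continue to the tray.

Request:
{"method": "arm_command", "body": {"commands": [[0,0.008,0,0,0.01],[0,0.008,0,0,0.01],[0,0.008,0,0,0.01],[0,0.008,0,0,0.01],[0,0.008,0,0,0.01],[0,0.008,0,0,0.01],[0,0.008,0,0,0.01],[0,0.008,0,0,0.01],[0,0.008,0,0,0.01],[0,0.008,0,0,0.01]]}}

```text
t: 12.45
ee_pos: [0.6238, 0.0066, 0.0838]
eef_rot: [180.0, 0.0, 90.0]
wrist_force: [0.9, 0.2, -1.8]
finger_gap: 0.023
gripper_force: 62.8
```

Request:
{"method": "arm_command", "body": {"commands": [[0,0,0,0,0.01],[0,0,0,0,0.01],[0,0,-0.01,0,0.01],[0,0,-0.03,0,0.01],[0,0,-0.04,0,0.01],[0,0,-0.04,0,0.01],[0,0,-0.04,0,0.01],[0,0,-0.04,0,0.01],[0,0,-0.02,0,0.01],[0,0,0,0,0.01]]}}

```text
t: 13.45
ee_pos: [0.6244, 0.0061, 0.3083]
eef_rot: [179.6, -0.1, 90.0]
wrist_force: [0.9, 0.0, -2.2]
finger_gap: 0.0232
gripper_force: 63.0
```

```bash
python3 - <<'E'
from h import *
to([.468,.332,.3],113.5)
p=snap("scene");q=snap("top")
A=cv2.resize(p['pixels'][200:370,230:390],None,fx=2.4,fy=2.4,interpolation=cv2.INTER_CUBIC)
B=cv2.resize(q['pixels'][165:280,260:370],(390,408),interpolation=cv2.INTER_CUBIC)
cv2.imwrite('pics/sc4.png',np.hstack([A,B])[:,:,::-1])
for n,c in(("s",p),("t",q)):
    for d in arm.mark_of(c,"slug0")[:6]: print(n,round(d['confidence'],2),px(d['centre']).round(1),onz(c,px(d['centre']),.006).round(4))
E
```

```text
t 13.45 pos [0.6244 0.0061 0.3083] [ 1.7958e+02 -8.0000e-02  9.0020e+01] shift [ 0.3259 -0.1564  0.0076] turn -23.48
s 0.49 [312.  335.6] [ 0.6452 -0.0236  0.006 ]
s 0.45 [323.5 317.7] [0.6206 0.0265 0.006 ]
s 0.44 [318.5 324.8] [0.63   0.0054 0.006 ]
s 0.41 [335.9 318.2] [0.6379 0.0477 0.006 ]
```

View pics/sc4.png

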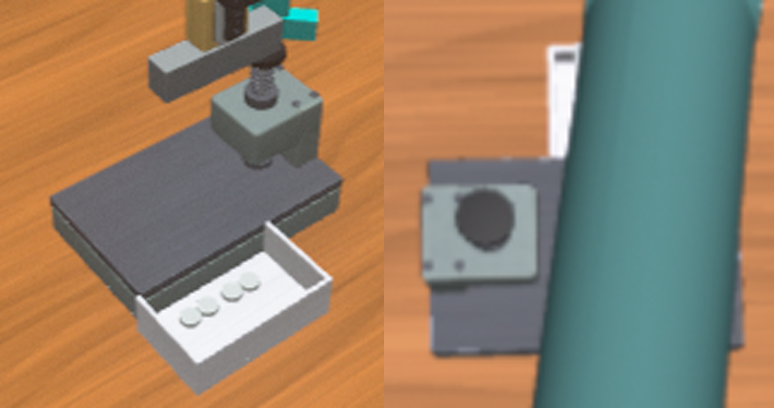

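All four slugs lie flat in the tray and the bed is clear. Next I return the scraper.

Request:
{"method": "arm_command", "body": {"commands": [[0.041,-0.0196,0,0,0.01],[0.041,-0.0196,0,0,0.01],[0.041,-0.0196,0,0,0.01],[0.041,-0.0196,0,0,0.01],[0.041,-0.0196,0,0,0.01],[0.041,-0.0196,0,0,0.01],[0.041,-0.0196,0,0,0.01],[0.039,-0.0192,0,0,0.01],[0,0,0,0,0.01]]}}

```text
t: 14.55
ee_pos: [0.4612, 0.3393, 0.3015]
eef_rot: [-179.7, -0.0, 90.7]
wrist_force: [0.2, -1.0, -2.8]
finger_gap: 0.0233
gripper_force: 62.8
```

Request:
{"method": "arm_command", "body": {"commands": [[0,0,0,-6,0.01],[0,0,0,-6,0.01],[0,0,0,-6,0.01],[0,0,0,-5.5,0.01],[0,0,0.04,0,0.01],[0,0,0.04,0,0.01],[0,0,0.04,0,0.01],[0,0,0.04,0,0.01],[0,0,0.04,0,0.01],[0,0,0.03,0,0.01]]}}

```text
t: 15.55
ee_pos: [0.4646, 0.3307, 0.0699]
eef_rot: [-179.7, 0.1, 113.5]
wrist_force: [0.2, 0.0, -2.3]
finger_gap: 0.0234
gripper_force: 63.1
```

Request:
{"method": "arm_command", "body": {"commands": [[0,0,0.015,0,0.01],[0,0,0.008,0,0.01],[0,0,0,0,0.01],[0,0,0,0,0.01]]}}

```text
t: 15.95
ee_pos: [0.4673, 0.333, 0.0519]
eef_rot: [179.9, -0.0, 113.5]
wrist_force: [1.1, 0.2, -1.7]
finger_gap: 0.0235
gripper_force: 63.0
```

Request:
{"method": "arm_command", "body": {"commands": [[0,0,0.008,0,0.01],[0,0,0.004,0,0.01],[0,0,0.002,0,0.01],[0,0,0,0,0.01],[0,0,0,0,0.01]]}}

```text
t: 16.45
ee_pos: [0.4666, 0.3326, 0.037]
eef_rot: [180.0, -0.0, 113.5]
wrist_force: [-0.2, -0.1, 0.7]
finger_gap: 0.023
gripper_force: 63.1
```

Request:
{"method": "arm_command", "body": {"commands": [[0,0,0,0,0.06],[0,0,0,0,0.085],[0,0,0,0,0.085],[0,0,0,0,0.085],[0,0,0,0,0.085],[0,0,0,0,0.085]]}}

```text
t: 17.05
ee_pos: [0.4665, 0.3325, 0.0368]
eef_rot: [180.0, -0.0, 113.5]
wrist_force: [0.4, 0.3, -0.5]
finger_gap: 0.0855
gripper_force: 0.0
```

Request:
{"method": "arm_command", "body": {"commands": [[0,0,-0.02,0,0.085],[0,0,-0.04,0,0.085],[0,0,-0.04,0,0.085],[0,0,-0.04,0,0.085],[0,0,-0.04,0,0.085],[0,0,-0.03,0,0.0],[0,0,0,0,0.0],[0,0,0,0,0.0],[0,0,0,0,0.0]]}}

```text
t: 17.95
ee_pos: [0.4657, 0.332, 0.2454]
eef_rot: [-179.9, 0.0, 113.5]
wrist_force: [0.2, -0.9, -0.3]
finger_gap: 0.0276
gripper_force: 0.0
```

```bash
python3 - <<'E'
from h import *
to([.543,.124,.26])
p=snap("wrist");q=snap("scene");t=snap("top")
A=q['pixels'][190:310,290:440];B=p['pixels']
cv2.imwrite('pics/w5.png',np.hstack([cv2.resize(B,(480,360)),cv2.resize(A,(320,256))[:,:,:] if 0 else np.vstack([cv2.resize(A,(320,256)),np.zeros((104,320,3),np.uint8)])])[:,:,::-1])
for n,c in(("w",p),("s",q),("t",t)):
    for d in arm.mark_of(c,"knob_top")[:2]: print(n,round(d['confidence'],2),px(d['centre']).round(1),onz(c,px(d['centre']),.183).round(4))
    for d in arm.masks_of(c,"knob_top")[:0]: pass
    h=c['pixels']
E
```

```text
t 17.95 pos [0.4657 0.332  0.2454] [-1.7987e+02  4.0000e-02  1.1355e+02] shift [-0.2216 -0.0123 -0.0144] turn 0
s 0.85 [337.9 220.3] [0.539  0.1239 0.183 ]
t 0.56 [292.7 223.1] [0.5466 0.1156 0.183 ]
```

View pics/w5.png

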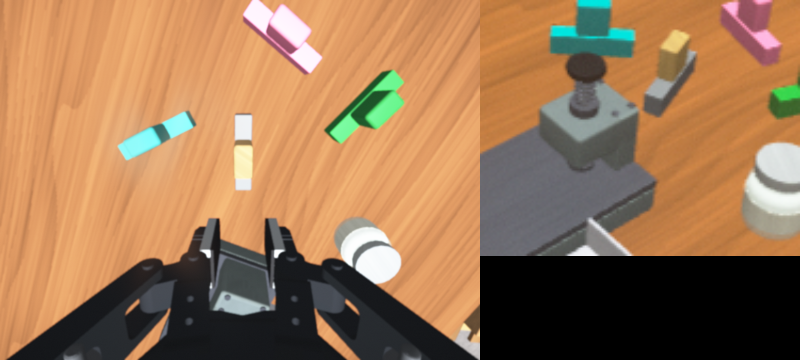

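The scraper stands upright at its spot, released. The knob top in the scene view is at about (340,220). Now I go above the knob with the fingers shut.

Request:
{"method": "arm_command", "body": {"commands": [[-0.037,-0.002,0,0,0],[-0.037,-0.002,0,0,0],[-0.037,-0.002,0,0,0],[-0.037,-0.002,0,0,0],[-0.037,-0.002,0,0,0],[-0.0365,-0.002,0,0,0],[0,0,0.015,0,0],[0,0,0.015,0,0],[0,0,0,0,0],[0,0,0,0,0]]}}

```text
t: 19.4
ee_pos: [0.544, 0.1247, 0.2169]
eef_rot: [-180.0, 0.0, 113.6]
wrist_force: [-0.3, -0.8, -0.1]
finger_gap: -0.0
gripper_force: 0.0
```

```bash
python3 - <<'E'
from h import *
to([.543,.124,.183])
print(arm.observe()['finger_gap'])
q=snap("scene");t=snap("top")
A=cv2.resize(q['pixels'][170:260,290:400],(400,327),interpolation=cv2.INTER_CUBIC);B=cv2.resize(t['pixels'][190:280,240:350],(400,327),interpolation=cv2.INTER_CUBIC)
cv2.imwrite('pics/k.png',np.hstack([A,B])[:,:,::-1])
E
```

```text
t 19.4 pos [0.544  0.1247 0.2169] [-1.7998e+02  1.0000e-02  1.1355e+02] shift [-0.0003 -0.0012  0.0339] turn 0
-2.8690598445711302e-05
```

View pics/k.png

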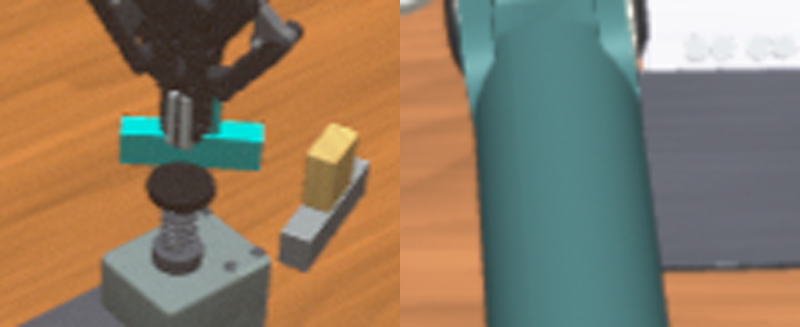

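The shut fingers are centred over the knob (fingertips at crop (182,145), knob at (182,185)). I'll press down now.

Request:
{"method": "arm_command", "body": {"commands": [[0,0,0.01,0,0],[0,0,0.01,0,0],[0,0,0.01,0,0],[0,0,0.01,0,0],[0,0,0.01,0,0],[0,0,0.005,0,0],[0,0,0,0,0],[0,0,0,0,0]]}}

```text
t: 20.3
ee_pos: [0.5437, 0.1247, 0.1625]
eef_rot: [-180.0, -0.1, 113.5]
wrist_force: [-5.4, -1.1, 14.7]
finger_gap: -0.0
gripper_force: 6.8
```

Request:
{"method": "arm_command", "body": {"commands": [[0,0,0.003,0,0],[0,0,0.003,0,0],[0,0,0,0,0],[0,0,0,0,0]]}}

```text
t: 20.7
ee_pos: [0.5439, 0.1247, 0.1585]
eef_rot: [180.0, -0.1, 113.5]
wrist_force: [-10.9, -1.7, 27.1]
finger_gap: 0.0001
gripper_force: 13.5
```

Request:
{"method": "arm_command", "body": {"commands": [[0,0,0.001,0,0],[0,0,0,0,0],[0,0,0,0,0],[0,0,0,0,0],[0,0,0,0,0],[0,0,0,0,0],[0,0,0,0,0],[0,0,0,0,0],[0,0,0,0,0],[0,0,0,0,0]]}}

```text
t: 21.7
ee_pos: [0.5439, 0.1248, 0.1584]
eef_rot: [180.0, -0.1, 113.5]
wrist_force: [-13.0, -2.3, 33.9]
finger_gap: 0.0001
gripper_force: 17.0
```

Request:
{"method": "arm_command", "body": {"commands": [[0,0,-0.005,0,0],[0,0,-0.01,0,0],[0,0,-0.015,0,0],[0,0,-0.03,0,0],[0,0,-0.04,0,0],[0,0,-0.02,0,0],[0,0,0,0,0],[0,0,0,0,0],[0,0,0,0,0],[0,0,0,0,0]]}}

```text
t: 22.7
ee_pos: [0.5432, 0.1245, 0.2733]
eef_rot: [-179.8, 0.0, 113.5]
wrist_force: [-0.6, -0.0, 0.7]
finger_gap: -0.0001
gripper_force: 0.0
```

```bash
python3 - <<'E'
from h import *
q=snap("scene")
for th,z in(("knob_top",.183),("scraper",0),("slug0",.006)):
    for d in arm.mark_of(q,th)[:5]: print(th,round(d['confidence'],2),px(d['centre']).round(1),onz(q,px(d['centre']),z).round(4))
cv2.imwrite('pics/end.png',cv2.resize(q['pixels'][160:380,220:440],(600,600),interpolation=cv2.INTER_CUBIC)[:,:,::-1])
E
```

```text
knob_top 0.66 [337.5 220.4] [0.5387 0.1229 0.183 ]
scraper 0.91 [445.4 237.9] [0.5905 0.4633 0.    ]
scraper 0.72 [378.  232.2] [0.4656 0.3333 0.    ]
scraper 0.7 [413.5 210.8] [0.4542 0.4821 0.    ]
scraper 0.65 [339.6 209.8] [0.3251 0.313  0.    ]
slug0 0.64 [323.2 319. ] [0.6231 0.0236 0.006 ]
slug0 0.63 [336.7 319.4] [0.6416 0.047  0.006 ]
slug0 0.55 [311.8 331. ] [ 0.635  -0.0166  0.006 ]
slug0 0.47 [316.7 325.7] [0.6295 0.0007 0.006 ]
slug0 0.44 [295.7 302.1] [0.5461 0.0035 0.006 ]
```

View pics/end.png

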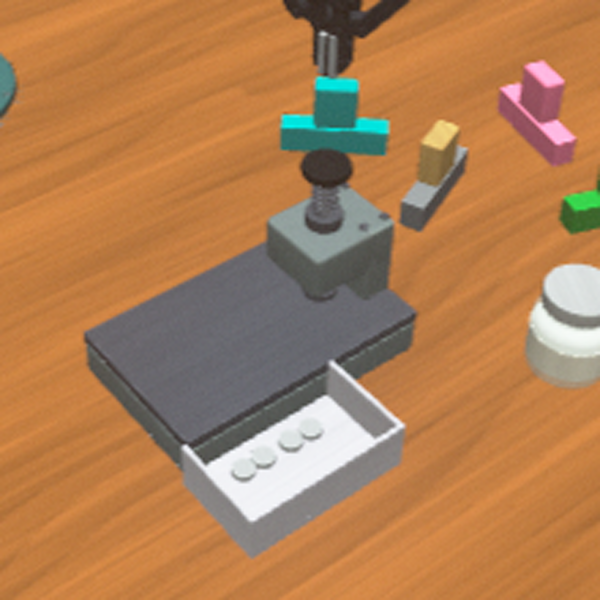

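The slugs are in the tray, the scraper stands upright, the knob is back up at (326,168) in the crop, and the gripper is clear.

```bash
python3 -c "
from cell import arm
print(arm.sign_off())"
```

```text
the job is handed in; nothing more can be done
None
```

The job is handed in at about 23 s: all four slugs are in the catch tray, the scraper stands upright and released on the bench, and the plunger was held on its stop for over a second and sprang back up; no verdict was returned.

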